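# Close the winder's brake pot and hold its bayonet lid half-turned

### The arm

A 6-joint arm with a two-finger parallel gripper is mounted at the origin on the work surface. World frame = base frame: x ahead of the robot, y to its left, z up, the work surface at z = 0. Lengths are in m, angles in rad, forces in N, time in s.
With the tool pointing down it reaches from about 0.35 to 0.85 m from the base axis. Payload 8.1 kg.
Tool frame: the origin (TCP) lies midway between the tips of the shut fingers; the grasp point (between the pads) lies robot.grip_depth behind it (robot.grip_depth is the distance from the TCP to the grasp point, in m); z points along the fingers, y is the line along which they close (so a half turn about z gives the same grasp; the last joint's range is limited). The gripper opens to 93 mm and grips with 3 to 60 N. Pads are 15 mm wide; open, the fingers measure 128 mm over their backs; the gripper's body (75 mm by 188 mm) begins 65 mm behind the grasp point.
Start: joints at [-0.085, 0.13, 1.488, -0, 1.523, -0.085], TCP at [0.6, 0, 0.219] pointing down, gripper open.
Joint ranges: [-2.96, 2.96], [-0.89, 2.26], [0.02, 2.5], [-1.34, 4.48], [0, 2.73], [-2.66, 2.66]. Speed limits (rad/s): [2.39, 2.39, 2.79, 3.14, 3.14, 3.14].

### API

Orientations are given as a rotation vector (axis times angle).
In Python, from plant import robot gives the robot as it stands.
- The arm moves only by the tool carry_out, never from a script. Its argument "rows" is a list of rows, each a list of 6 numbers: the shift along the tool's x, y, z in m, then the turn, a rotation vector about the tool's x, y, z in degrees. A call has 1 to 12 rows; each row is the pose to reach, as a shift and turn from the pose commanded when the call began, along the tool's axes at that moment; what a row does not reach only later rows make up. A row lasts 1/8 s, in which the tool goes at most 62.5 mm and 10.7 degrees, less where a joint would pass 70% of its speed; a pose out of reach is approached as far as the arm can. A call with a gripper value outside its range is refused whole. "jaw" is the closure in counts, from 0 (fully open) to 255 (shut), set as the call begins (left out, the last holds). The fingers move at their own pace and stop on an object; "force" is the grip in N (left out, the last holds). Time passes only in rows, so rows that repeat a pose let the fingers close. It gives the time, the measured TCP pose, the force, the opening and the grip force at its end, in the units of the state.
- robot.read_state(): the state, without advancing time (a new reading comes with each control period).
- robot.read_camera(name): name is "scene" or "side" or "wrist"; returns the picture (420x560x3 uint8, red, green, blue); there is no depth.
- robot.camera_model(name): a dict with "fx", "fy", "cx", "cy" (pixels), "dist" ([k1, k2, p1, p2, k3] as OpenCV has them; the pictures are not rectified), "R" (3x3) and "t" (3): a world point X has camera coordinates R X + t; the wrist camera has in their place "mount" (4x4, takes a point from camera to tool coordinates, whose origin is the TCP and whose axes are the flange's). Camera axes: x right, y down, z forward; pixel columns grow to the right and rows downward; lengths in m; the calibration is good to about 2 mm. A picture is of the moment at which its call begins: read the wrist's pose just before it. camera_model takes no time and is no camera call.
- robot.close_job(): hands the job in; it is judged then, once.
Trained networks look in the newest picture that a camera, given by its name, has taken for a name from the list of things; names that differ only in an ending like _2 or _b are one class to them, and where a whole thing is asked for, a point or a joint stands for the part that bears it (a point fixed in the world has none). Each returns a list of dicts, best first, with "conf" (0 to 1); they miss things now and then, are a little off and sometimes report something else, mostly with a low value. They report only what shows in the picture. A call takes as long as a camera call. They do not tell look-alikes from the thing itself.
- robot.outline_of(camera, target): "pixels" (420x560 bool, what is visible of it) and "pixel" ([column, row] in pixels, amid what is visible of it).
The state is a dict: "t": time; "q": joint angles; "dq": joint speeds; "joint_torque": joint torques, N m; "tool_pos": TCP position; "orientation": TCP orientation; "force": force on the tool from outside, world axes, zero at the start; "wrist_torque": the same for the moment, N m; "opening": finger opening in m; "gripper_force": force on a finger pad.
Only numpy, scipy, OpenCV 4.12 (cv2) and the standard library are available. Lean on these libraries where they do the work, as an engineer would, in place of code of your own. Each camera call takes 0.05 s, during which the arm holds its last target. There are 200 camera calls.

### The job

The rope winder's brake pot has just been loaded: push its carriage fully home against the stops by the yellow plate, and only then lower the bayonet lid into the pot, both lugs down through the slots at the white marks until its disc sits flat on the pot. Then twist the lid clockwise against its spring, without ever bringing it near the red lock marks where it clicks, until its red handle points at the yellow halfway marks; finish still gripping the lid there so that it cannot spring back. Leave the oil can, reel, bearing and wrench where they are.

Things in the scene. Friction and masses are not known exactly. Their poses are not given: they have to be found in the camera images.
- carriage (a joint): Slide of the pot's carriage on its blue fixed track, in m: 0 = fully home against the stops, up to 0.09 = pulled out towards the robot; starts 0.045 to 0.08. Home is along +x of point pot_mouth. About 4 N of dry friction, some damping; it stays where it is left. The green pot, push plate and marks ride on it.
- push_plate (a point): Centre of the robot-side face of the upright yellow push plate on the carriage's front, 50 mm above the table, 75 mm before the pot's axis. Plate 90 mm wide, 8 mm thick, heights 14 to 74 mm. Axes as pot_mouth: push along +x, for example with shut fingers pointing down.
- pot_mouth (a point): On the axis of the green pot (116 mm diameter), at its top face 90 mm above the table. x = homeward direction, z up. Mouth: 56 mm round hole in a 6 mm thick flange, with two slots 18 mm wide along +x and -x, out to 46 mm from the axis, white bars on the rim beyond them. 20 mm free depth below the flange; there lugs can turn clockwise (from above) only.
- half_mark (a point): Yellow halfway bar, 15 x 8 mm, on the pot's rim 50 mm from the axis, 45 degrees clockwise (from above) of the +x slot; another lies opposite. Its x axis points outwards from the pot's axis. At the goal the lid's x axis lies along it, either way round. A spring pushes the lid back: 0.04 N m from about 12 degrees of turn, 0.11 N m here; let go, the lid turns back.
- lock_mark (a point): Red lock bar, like half_mark but 90 degrees clockwise of the slot; another lies opposite. x axis outwards. The lid must not come near it: a click detent is felt from about 58 degrees of turn.
- lid: Loose aluminium lid, about 0.2 kg, upright on the table. Origin: centre of underside; z up; x along its red bar handle. Plug 51 mm diameter, z 0-14 mm; two lugs at its foot along +x and -x, 10 mm wide, 5 mm tall, out to 34.5 mm; disc 80 mm diameter, z 14-20 mm; bar 64 mm long, 18 mm wide (y), z 20-52 mm. Half a turn makes no difference. Seated, its origin is 14 mm below pot_mouth.
- oil_can: Blue closed oil can, 56 mm diameter, 100 mm tall, origin under its centre. Bystander: leave alone.
- reel: Empty wooden reel, 60 mm diameter, 70 mm tall, origin under its centre. Bystander: leave alone.
- bearing: Steel ring bearing, 52 mm diameter, 15 mm tall, origin under its centre. Bystander: leave alone.
- wrench: Steel wrench 170 mm long lying flat along its x axis. Bystander: leave alone.
Things that resemble listed ones, but are neither listed nor needed, are in the scene too. Leave any green, orange or turquoise look-alike of the lid alone.

How it is judged:
By the outcome, as a careful person would: the job done as asked, in the order asked, and still so for the second after the job is handed in, while the arm keeps its last pose, push and grip.
It also fails if it takes over 72 s, if anything falls off the work surface, if the arm or the gripper's body presses on something with over 40 N, if the wrist force passes 120 N, or if a joint passes its speed limit or range.

## Working session

There is one attempt and no reset: what is moved stays moved. The work goes in short steps, Python scripts to look and compute and a tool call to move; the robot and the scene stay as the last step left them, time stands still between calls to the robot, and variables do not carry over. Pictures are saved under pics/ and viewed, at most 10 in all, crops included, and the job is handed in when it is done.

Besides the shell and the picture viewer there is one more tool, called after ">>>" by a JSON object that holds its "method" and its "body". carry_out: Moves the arm, as the interface text tells. Its arguments: {"type":"object","properties":{"rows":{"type":"array"},"jaw":{"type":"number"},"force":{"type":"number"}},"required":["rows"]}

```bash
ls; mkdir -p pics
python3 - <<'E'
from plant import robot
import cv2, numpy as np
s=robot.read_state(); print({k:np.round(v,3) for k,v in s.items()}, robot.grip_depth)
ims=[]
for c in ["scene","side","wrist"]:
    im=robot.read_camera(c); cv2.imwrite(f"pics/{c}0.png",im[:,:,::-1])
    m=robot.camera_model(c); print(c,{k:np.round(v,4).tolist() for k,v in m.items()})
    if c!="wrist":
      for t in ["lid","pot_mouth","push_plate","half_mark"]:
        print(c,t,[(np.round(d["pixel"]).tolist(),round(d["conf"],2),int(d["pixels"].sum())) for d in robot.outline_of(c,t)])
E
```

```text
pics
{'t': np.float64(0.0), 'q': array([-0.085,  0.131,  1.489, -0.   ,  1.523, -0.085]), 'dq': array([ 0.   , -0.   , -0.   , -0.001, -0.001,  0.   ]), 'joint_torque': array([-2.0000e-03, -5.5985e+01, -4.9176e+01,  7.7000e-02,  3.6000e-02,
       -0.0000e+00]), 'tool_pos': array([0.599, 0.   , 0.218]), 'orientation': array([-2.22e+00, -2.22e+00,  2.00e-03]), 'force': array([ 0.344, -0.447,  0.362]), 'wrist_torque': array([-0.007, -0.027,  0.005]), 'gripper_force': np.float64(0.0), 'opening': np.float64(0.093)} 0.0188
scene {'fx': 491.5509, 'fy': 491.5509, 'cx': 283.7095, 'cy': 213.2707, 'dist': [-0.1097, 0.0, 0.0, 0.0, 0.0], 'R': [[0.8964, 0.4432, -0.0059], [0.2587, -0.5338, -0.8051], [-0.36, 0.7201, -0.5931]], 't': [-0.4958, -0.1148, 1.5729]}
scene lid [([327.0, 172.0], 0.92, 347), ([259.0, 197.0], 0.85, 445), ([315.0, 188.0], 0.85, 449), ([281.0, 176.0], 0.65, 405)]
scene pot_mouth [([271.0, 261.0], 0.58, 2884)]
scene push_plate [([274.0, 260.0], 0.74, 2969), ([281.0, 176.0], 0.47, 400)]
scene half_mark [([268.0, 262.0], 0.92, 2845)]
side {'fx': 384.2969, 'fy': 384.2969, 'cx': 277.0911, 'cy': 209.9616, 'dist': [0.0381, 0.0, 0.0, 0.0, 0.0], 'R': [[0.92, -0.3917, 0.0157], [-0.2505, -0.6183, -0.745], [0.3015, 0.6814, -0.6669]], 't': [-0.5293, 0.1881, 0.7838]}
side lid [([206.0, 184.0], 0.93, 546), ([242.0, 161.0], 0.86, 487), ([216.0, 226.0], 0.83, 690), ([170.0, 167.0], 0.82, 453), ([253.0, 183.0], 0.63, 551), ([336.0, 269.0], 0.18, 4000)]
side pot_mouth [([334.0, 269.0], 0.76, 3833), ([208.0, 187.0], 0.7, 561)]
side push_plate [([334.0, 270.0], 0.81, 4047)]
side half_mark [([334.0, 272.0], 0.92, 4023)]
wrist {'fx': 352.8543, 'fy': 352.8543, 'cx': 272.9403, 'cy': 206.9121, 'dist': [-0.0778, 0.0, 0.0, 0.0, 0.0], 'mount': [[-0.0009, -0.964, -0.266, 0.074], [1.0, -0.0011, 0.0006, 0.0007], [-0.0009, -0.266, 0.964, -0.1662], [0.0, 0.0, 0.0, 1.0]]}
```

Run:
```python
import cv2, numpy as np
a=cv2.imread("pics/scene0.png")[110:330,180:420]; b=cv2.imread("pics/side0.png")[110:330,130:410]
a=cv2.resize(a,(400,367),interpolation=cv2.INTER_CUBIC);b=cv2.resize(b,(400,314),interpolation=cv2.INTER_CUBIC)
c=np.zeros((367,800,3),np.uint8);c[:,:400]=a;c[:314,400:]=b
cv2.imwrite("pics/crop0.png",c)
```

```text
(no output)
```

View pics/crop0.png

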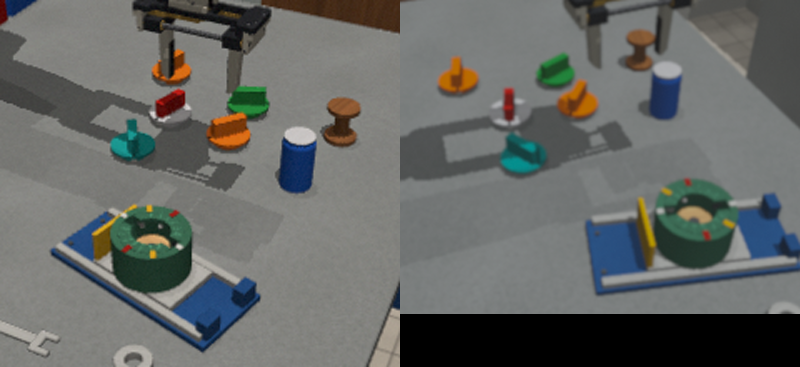

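View pics/wrist0.png

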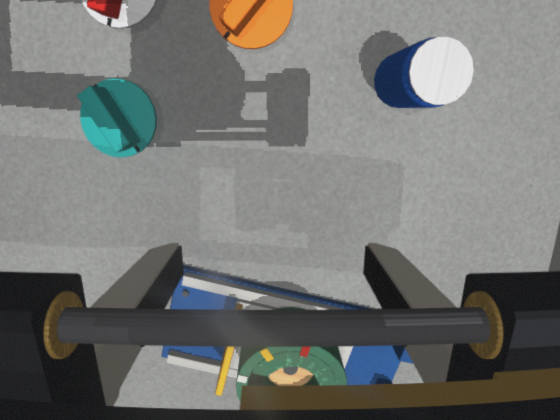

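The lid meant is the white one with the red bar: scene (281,176), side (206,184), top-left edge of the wrist view. The teal, green and orange ones are look-alikes. The pot is at scene (271,261), with homeward roughly world +x. The enlarged crop confirms this.

```bash
cat > h.py <<'E'
from plant import robot
import cv2, numpy as np
from scipy.spatial.transform import Rotation as Ro
def cam(c, s=None):
    m=robot.camera_model(c); K=np.array([[m["fx"],0,m["cx"]],[0,m["fy"],m["cy"]],[0,0,1.]]); d=np.array(m["dist"],float)
    if c=="wrist":
        s=s or robot.read_state(); T=np.eye(4); T[:3,:3]=Ro.from_rotvec(s["orientation"]).as_matrix(); T[:3,3]=s["tool_pos"]
        W=np.linalg.inv(T@np.array(m["mount"])); return K,d,W[:3,:3],W[:3,3]
    return K,d,np.array(m["R"]),np.array(m["t"])
def onplane(cm,px,z):
    K,d,R,t=cm; u=cv2.undistortPoints(np.array(px,float).reshape(-1,1,2),K,d).reshape(-1,2)
    r=np.c_[u,np.ones(len(u))]@R; o=-R.T@t
    return o+r*((z-o[2])/r[:,2])[:,None]
def proj(cm,P):
    K,d,R,t=cm; return cv2.projectPoints(np.array(P,float),cv2.Rodrigues(R)[0],t,K,d)[0].reshape(-1,2)
def mask(im,col):
    h=cv2.cvtColor(im,cv2.COLOR_RGB2HSV); H,S,V=[h[...,i].astype(int) for i in range(3)]
    if col=="red": return ((H<6)|(H>172))&(S>170)&(V>60)
    if col=="yellow": return (H>18)&(H<30)&(S>170)&(V>90)
    if col=="green": return (H>65)&(H<90)&(S>80)&(V>25)
def blobs(m,amin=8):
    n,l,st,ce=cv2.connectedComponentsWithStats(m.astype(np.uint8)); 
    return [(ce[i].round(1).tolist(),int(st[i,4])) for i in range(1,n) if st[i,4]>=amin]
E
python3 - <<'E'
from h import *
for c in ["scene","side"]:
    im=cv2.imread(f"pics/{c}0.png")[:,:,::-1].copy(); cm=cam(c)
    for col,z in [("red",.036),("red",.09),("yellow",.09)]:
        b=blobs(mask(im,col)); b=[x for x in b if 180<x[0][0]<420 and 140<x[0][1]<320]
        for x in b: print(c,col,z,x,onplane(cm,[x[0]],z).round(3)[0,:2])
E
```

```text
scene red 0.036 ([281.9, 171.3], 181) [0.451 0.194]
scene red 0.036 ([284.1, 237.7], 10) [ 0.602 -0.096]
scene red 0.036 ([255.5, 258.6], 12) [ 0.575 -0.199]
scene red 0.09 ([281.9, 171.3], 181) [0.491 0.115]
scene red 0.09 ([284.1, 237.7], 10) [ 0.631 -0.155]
scene red 0.09 ([255.5, 258.6], 12) [ 0.606 -0.251]
scene yellow 0.09 ([259.2, 233.9], 9) [ 0.57  -0.168]
scene yellow 0.09 ([269.0, 234.5], 12) [ 0.593 -0.16 ]
scene yellow 0.09 ([241.2, 253.3], 166) [ 0.567 -0.249]
scene yellow 0.09 ([271.2, 262.2], 15) [ 0.644 -0.246]
side red 0.036 ([205.7, 182.1], 89) [0.451 0.199]
side red 0.036 ([344.2, 274.3], 10) [ 0.636 -0.214]
side red 0.09 ([205.7, 182.1], 89) [0.438 0.129]
side red 0.09 ([344.2, 274.3], 10) [ 0.607 -0.249]
side yellow 0.09 ([316.3, 243.9], 11) [ 0.594 -0.158]
side yellow 0.09 ([302.6, 270.3], 181) [ 0.538 -0.21 ]
side yellow 0.09 ([360.0, 266.5], 22) [ 0.646 -0.244]
```

>>> {"method": "carry_out", "body": {"rows": [[-0.043,-0.024,0,0,0,4],[-0.086,-0.048,0,0,0,8],[-0.129,-0.072,0,0,0,12],[-0.171,-0.096,0,0,0,15],[-0.171,-0.096,0.0,0,0,15],[-0.171,-0.096,0.045,0,0,15],[-0.171,-0.096,0.09,0,0,15],[-0.171,-0.096,0.13,0,0,15],[-0.171,-0.096,0.168,0,0,15],[-0.171,-0.096,0.168,0,0,15]], "jaw": 255, "force": 20}}

```text
t: 1.8
tool_pos: [0.5016, -0.1688, 0.0473]
orientation: [-2.486, -1.91, 0.005]
force: [0.1, 0.7, 0.5]
opening: 0.0014
gripper_force: 0.0
```

>>> {"method": "carry_out", "body": {"rows": [[0,0.015,0,0,0,0],[0,0.025,0,0,0,0],[0,0.034,0,0,0,0],[0,0.043,0,0,0,0],[0,0.052,0,0,0,0],[0,0.06,0,0,0,0]]}}

```text
t: 2.55
tool_pos: [0.5624, -0.1865, 0.0506]
orientation: [-2.492, -1.912, 0.0]
force: [-3.6, 2.1, 3.8]
opening: 0.0002
gripper_force: 2.5
```

Run:
```python
from h import *
im=robot.read_camera("side"); cm=cam("side"); b=blobs(mask(im,"yellow"));print([(x,onplane(cm,[x[0]],.09).round(3)[0,:2]) for x in b])
a=cv2.resize(im[180:340,230:460],None,fx=3,fy=3,interpolation=cv2.INTER_CUBIC); cv2.imwrite("pics/push1.png",a[:,:,::-1])
```

```text
[(([320.3, 275.7], 117), array([ 0.563, -0.235])), (([375.6, 264.8], 20), array([ 0.676, -0.252]))]
```

View pics/push1.png

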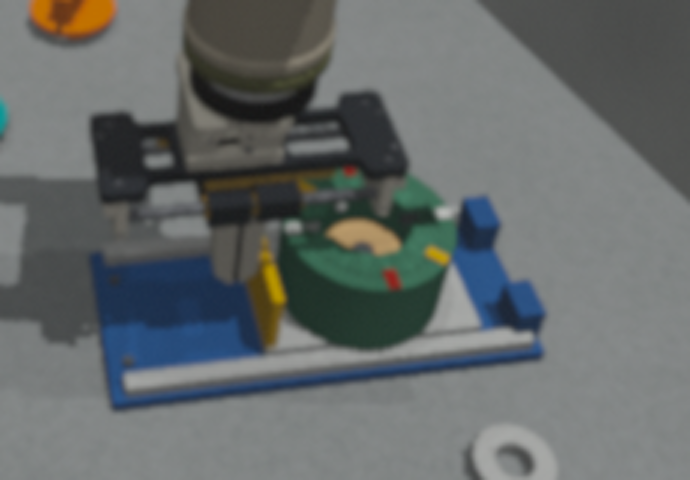

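The fingers have the plate and the pot has moved about 31 mm, now near (0.65,-0.21). There is still a gap to the blue stops at the right, (480,220) and (525,305).

>>> {"method": "carry_out", "body": {"rows": [[0,0.006,0,0,0,0],[0,0.012,0,0,0,0],[0,0.017,0,0,0,0],[0,0.021,0,0,0,0]]}}

```text
t: 3.1
tool_pos: [0.5792, -0.191, 0.0503]
orientation: [-2.487, -1.909, 0.007]
force: [-33.9, 10.7, 26.5]
opening: 0.0003
gripper_force: 18.3
```

>>> {"method": "carry_out", "body": {"rows": [[0,0.003,0,0,0,0],[0,0.006,0,0,0,0],[0,0.009,0,0,0,0]]}}

```text
t: 3.48
tool_pos: [0.5792, -0.191, 0.0504]
orientation: [-2.474, -1.9, 0.025]
force: [-79.8, 21.9, 63.0]
opening: 0.0
gripper_force: 43.6
```

>>> {"method": "carry_out", "body": {"rows": [[0,-0.012,0,0,0,0],[0,-0.03,0,0,0,0],[0,-0.04,0,0,0,0],[0,-0.04,-0.05,0,0,0],[0,-0.04,-0.1,0,0,0],[0,-0.06,-0.15,0,0,0],[0.04,-0.1,-0.17,0,0,0],[0.09,-0.1,-0.17,0,0,0],[0.14,-0.1,-0.17,0,0,0],[0.18,-0.1,-0.17,0,0,0]], "jaw": 0}}

```text
t: 4.72
tool_pos: [0.5419, 0.0072, 0.2213]
orientation: [2.491, 1.912, 0.003]
force: [-0.3, -0.5, 0.0]
opening: 0.0919
gripper_force: 0.0
```

Run:
```python
from h import *
for c in ["scene","side"]:
    im=robot.read_camera(c); cm=cam(c)
    for k in ("yellow","red"): print(c,k,[(x,onplane(cm,[x[0]],.09).round(4)[0,:2]) for x in blobs(mask(im,k)) if x[0][1]>230])
    if c=="side":
        a=cv2.resize(im[200:320,260:430],None,fx=3,fy=3,interpolation=cv2.INTER_CUBIC)
s=robot.read_state(); w=robot.read_camera("wrist"); print(s["tool_pos"],s["orientation"])
np.save("w1.npy",w); cm=cam("wrist",s)
print([(x,onplane(cm,[x[0]],.052).round(4)[0,:2]) for x in blobs(mask(w,"red"))])
o=np.zeros((420,800,3),np.uint8); o[:360,:510]=a[:360]; cv2.imwrite("pics/home.png",a[:,:,::-1]);cv2.imwrite("pics/w1.png",w[:,:,::-1])
```

```text
scene yellow [(([273.2, 242.6], 12), array([ 0.6162, -0.1827])), (([284.3, 243.2], 12), array([ 0.6408, -0.1731])), (([256.2, 261.8], 179), array([ 0.6127, -0.2599])), (([287.7, 271.8], 18), array([ 0.6912, -0.2582]))]
scene red [(([299.7, 246.3], 9), array([ 0.6784, -0.1675])), (([271.2, 268.5], 12), array([ 0.6535, -0.2647]))]
side yellow [(([339.5, 241.5], 14), array([ 0.6424, -0.1707])), (([326.5, 267.2], 181), array([ 0.5842, -0.2211])), (([383.9, 263.9], 22), array([ 0.6928, -0.2563]))]
side red [(([369.1, 271.9], 12), array([ 0.6547, -0.2624]))]
[0.54204791 0.0089092  0.22099617] [2.48866219 1.91702518 0.00329122]
[(([121.9, 25.0], 894), array([0.4513, 0.1885]))]
```

View pics/home.png

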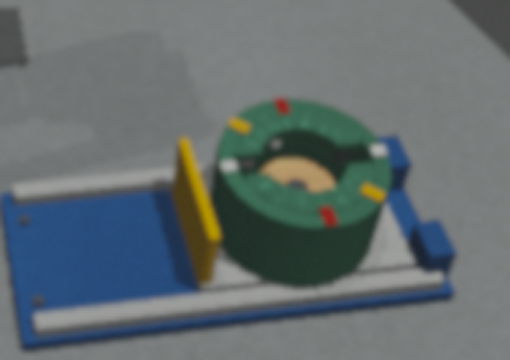

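View pics/w1.png

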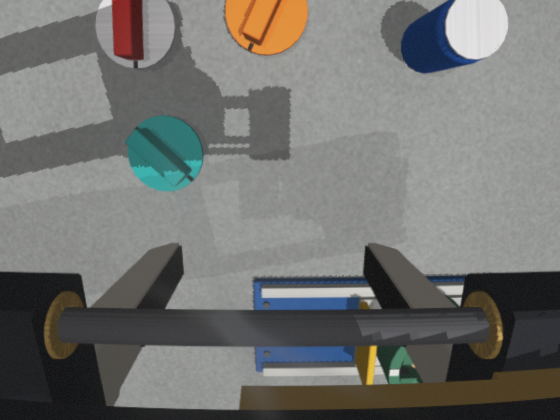

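The carriage's front edge is against both blue stops, at (395,160) and (435,245), so it is home (travel about 49 mm). In the wrist view the red-bar lid is at (122,25), its bar nearly along the tool x axis. I move over it.

>>> {"method": "carry_out", "body": {"rows": [[0.035,-0.033,0,0,0,0],[0.07,-0.066,0,0,0,0],[0.106,-0.1,0,0,0,0],[0.141,-0.131,0,0,0,0],[0.141,-0.131,0,0,0,0],[0.141,-0.131,0,0,0,0]]}}

```text
t: 5.62
tool_pos: [0.4515, 0.1746, 0.2208]
orientation: [2.492, 1.912, 0.001]
force: [0.4, -0.7, -0.2]
opening: 0.0931
gripper_force: 0.0
```

```bash
cat >> h.py <<'E'
def lidpose():
    s=robot.read_state(); w=robot.read_camera("wrist"); cm=cam("wrist",s); m=mask(w,"red")
    ys,xs=np.nonzero(m); print("n",m.sum())
    R=Ro.from_rotvec(s["orientation"]).as_matrix()
    print("tcp",s["tool_pos"].round(4),"toolx yaw",np.degrees(np.arctan2(R[1,0],R[0,0])).round(2),"q",np.round(s["q"],2))
    return w,m,s,cm
E
python3 - <<'E'
from h import *
from scipy.optimize import minimize
w,m,s,cm=lidpose()
# silhouette fit of the bar box
def sil(p):
    c,sn=np.cos(p[2]),np.sin(p[2]); P=[[p[0]+c*a-sn*b,p[1]+sn*a+c*b,z] for a in(-.032,.032) for b in(-.009,.009) for z in(.02,.052)]
    h=cv2.convexHull(proj(cm,P).astype(np.float32)); o=np.zeros(m.shape,np.uint8); cv2.fillConvexPoly(o,np.round(h*16).astype(np.int32),1,shift=4); return o>0
f=lambda p:1-(sil(p)&m).sum()/(sil(p)|m).sum()
best=min((minimize(f,[.451,.192,a],method="Nelder-Mead",options=dict(initial_simplex=[[.451,.192,a],[.461,.192,a],[.451,.202,a],[.451,.192,a+.2]])) for a in np.radians([55,75,95])),key=lambda r:r.fun)
print(best.x[:2].round(4),np.degrees(best.x[2]).round(2),best.fun)
o=w.copy(); o[sil(best.x)^m]=[0,255,0]; cv2.imwrite("pics/lid1.png",o[:,:,::-1])
E
```

```text
n 343
tcp [0.4515 0.1746 0.2208] toolx yaw 74.99 q [ 0.26 -0.19  1.8  -0.    1.53  0.53]
[0.4505 0.1855] 74.58 0.7409365558912386
```

View pics/lid1.png

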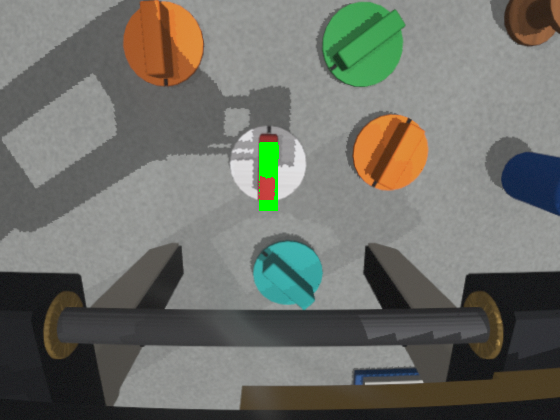

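```bash
cat >> h.py <<'E'
from scipy.optimize import minimize
def fitbar(w,cm,g,zb=0.02,zt=0.052,roi=None):
    r,gr,b=[w[...,i].astype(int) for i in range(3)]; m=(r>2.2*gr)&(r>2.2*b)&(r>25)
    uv=proj(cm,[[g[0],g[1],(zb+zt)/2]])[0]; yy,xx=np.indices(m.shape); m&=np.hypot(xx-uv[0],yy-uv[1])<(roi or 70)
    def sil(p):
        c,sn=np.cos(p[2]),np.sin(p[2]); P=[[p[0]+c*a-sn*d,p[1]+sn*a+c*d,z] for a in(-.032,.032) for d in(-.009,.009) for z in(zb,zt)]
        h=cv2.convexHull(proj(cm,P).astype(np.float32)); o=np.zeros(m.shape,np.uint8); cv2.fillConvexPoly(o,np.round(h*16).astype(np.int32),1,shift=4); return o>0
    f=lambda p:1-(sil(p)&m).sum()/(sil(p)|m).sum()
    best=min((minimize(f,[g[0],g[1],a],method="Nelder-Mead",options=dict(initial_simplex=[[g[0],g[1],a],[g[0]+.01,g[1],a],[g[0],g[1]+.01,a],[g[0],g[1],a+.15]])) for a in g[2]+np.radians([-12,0,12])),key=lambda r:r.fun)
    return best.x[:2].round(4),np.degrees(best.x[2]).round(2),round(best.fun,3),m.sum()
E
python3 - <<'E'
from h import *
w,m,s,cm=lidpose()
print(fitbar(w,cm,[.451,.195,1.31]))
E
```

```text
n 347
tcp [0.4516 0.1744 0.2207] toolx yaw 74.93 q [ 0.26 -0.19  1.8  -0.    1.53  0.53]
(array([0.4518, 0.1927]), np.float64(74.96), np.float64(0.203), np.int64(1058))
```

>>> {"method": "carry_out", "body": {"rows": [[0.01,-0.003,0.03,0,0,0],[0.018,-0.0045,0.06,0,0,0],[0.018,-0.0045,0.08,0,0,0],[0.018,-0.0045,0.08,0,0,0]]}}

```text
t: 6.22
tool_pos: [0.4504, 0.1926, 0.1387]
orientation: [-2.493, -1.91, 0.006]
force: [0.7, 0.0, 0.9]
opening: 0.0931
gripper_force: 0.0
```

Run:
```python
from h import *
w,m,s,cm=lidpose()
print(fitbar(w,cm,[.4518,.1935,1.31],roi=110))
cv2.imwrite("pics/lid2.png",w[:,:,::-1])
```

```text
n 1099
tcp [0.4504 0.1926 0.1387] toolx yaw 74.91 q [ 0.3  -0.11  1.88 -0.    1.38  0.56]
(array([0.4509, 0.1905]), np.float64(74.49), np.float64(0.189), np.int64(1778))
```

View pics/lid2.png

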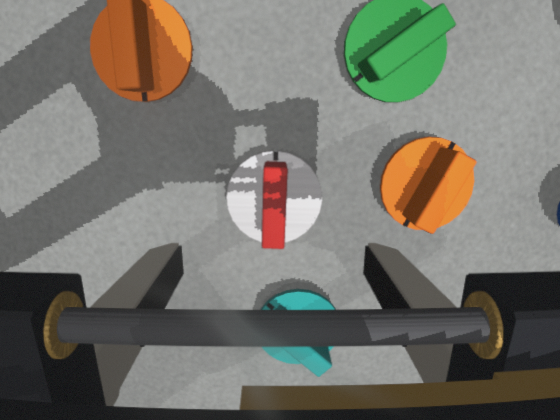

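The red bar spans (275,162) to (273,247), and the white disc is centred near (274,197). The gripper is well aligned with it, so I compute the disc centre and descend.

Run:
```python
from h import *
s=robot.read_state(); cm=cam("wrist",s)
print(onplane(cm,[[274,197]],.019).round(4), onplane(cm,[[275,162],[274,238]],.052).round(4))
```

```text
[[0.4536 0.1959 0.019 ]] [[0.4631 0.2288 0.052 ]
 [0.4472 0.1725 0.052 ]]
```

>>> {"method": "carry_out", "body": {"rows": [[0.003,0.002,0.03,0,0,0],[0.003,0.002,0.06,0,0,0],[0.003,0.002,0.09,0,0,0],[0.003,0.002,0.111,0,0,0],[0.003,0.002,0.111,0,0,0]]}}

```text
t: 6.9
tool_pos: [0.4537, 0.1958, 0.0293]
orientation: [-2.493, -1.911, 0.002]
force: [0.3, 0.3, 1.0]
opening: 0.0931
gripper_force: 0.0
```

>>> {"method": "carry_out", "body": {"rows": [[0,0,0,0,0,0],[0,0,0,0,0,0],[0,0,0,0,0,0],[0,0,0,0,0,0],[0,0,0,0,0,0],[0,0,0,0,0,0],[0,0,0,0,0,0],[0,0,0,0,0,0]], "jaw": 255, "force": 40}}

```text
t: 7.9
tool_pos: [0.4537, 0.1965, 0.0296]
orientation: [-2.492, -1.912, 0.001]
force: [1.0, -0.5, 2.5]
opening: 0.0177
gripper_force: 30.8
```

>>> {"method": "carry_out", "body": {"rows": [[0,0,-0.05,0,0,0],[0,0,-0.1,0,0,0],[0,0,-0.16,0,0,0],[-0.04,0.036,-0.16,0,0,-10],[-0.08,0.073,-0.16,0,0,-20],[-0.12,0.109,-0.16,0,0,-30],[-0.16,0.146,-0.16,0,0,-40],[-0.2,0.182,-0.16,0,0,-50],[-0.24,0.219,-0.16,0,0,-60],[-0.28,0.255,-0.16,0,0,-70],[-0.32,0.29,-0.16,0,0,-80],[-0.342,0.312,-0.16,0,0,-89]]}}

```text
t: 9.4
tool_pos: [0.6669, -0.2172, 0.1885]
orientation: [-0.431, -3.111, 0.0]
force: [-0.1, 1.6, -1.6]
opening: 0.0177
gripper_force: 39.9
```

>>> {"method": "carry_out", "body": {"rows": [[0,0,0.01,0,0,0],[0,0,0.02,0,0,0],[0,0,0.02,0,0,0]]}}

```text
t: 9.78
tool_pos: [0.6655, -0.2129, 0.1675]
orientation: [-0.437, -3.108, -0.002]
force: [-0.0, 1.2, -1.1]
opening: 0.0179
gripper_force: 40.0
```

Run:
```python
from h import *
w,m,s,cm=lidpose(); T=s["tool_pos"]; z0=T[2]-.0295
ims={c:robot.read_camera(c) for c in ("scene","side")}
t=np.degrees(0)
R=Ro.from_rotvec(s["orientation"]).as_matrix(); g=[T[0],T[1],np.arctan2(R[1,0],R[0,0])]; 
print("tool tilt",(R[:,2]).round(4))
print("wrist",fitbar(w,cm,g,z0+.02,z0+.052,150))
for c in ims:
    print(c,fitbar(ims[c],cam(c),g,z0+.02,z0+.052,40))
    for k in ("yellow","red"): print(c,k,[(x,onplane(cam(c),[x[0]],.09).round(4)[0,:2]) for x in blobs(mask(ims[c],k)) if x[0][1]>200])
print("wristmarks",[(k,x,onplane(cm,[x[0]],.09).round(4)[0,:2]) for k in("yellow","red") for x in blobs(mask(w,k))])
a=cv2.resize(ims["side"][150:320,250:440],(400,358)); o=np.zeros((358,800,3),np.uint8); o[:,:400]=a; o[:300,400:]=cv2.resize(w,(400,300)); cv2.imwrite("pics/hover.png",o[:,:,::-1])
```

```text
n 3391
tcp [ 0.6655 -0.2129  0.1675] toolx yaw 163.99 q [-0.38  0.43  1.23  0.    1.49 -1.67]
tool tilt [-0.0033  0.0016 -1.    ]
wrist (array([ 0.6686, -0.2136]), np.float64(163.02), np.float64(0.348), np.int64(4078))
scene (array([ 0.674 , -0.2015]), np.float64(125.38), np.float64(0.447), np.int64(227))
scene yellow [(([257.8, 255.1], 53), array([ 0.6049, -0.2381])), (([287.8, 271.8], 17), array([ 0.6914, -0.2581]))]
scene red [(([275.0, 224.5], 8), array([ 0.588 , -0.1183])), (([292.7, 230.3], 203), array([ 0.6376, -0.12  ])), (([271.2, 268.4], 13), array([ 0.6533, -0.2644]))]
side (array([ 0.6723, -0.2086]), np.float64(173.32), np.float64(0.708), np.int64(204))
side yellow [(([339.9, 241.8], 11), array([ 0.6427, -0.1717])), (([326.2, 265.0], 129), array([ 0.5863, -0.216 ])), (([383.9, 263.9], 22), array([ 0.6928, -0.2563]))]
side red [(([359.6, 220.5], 134), array([ 0.7157, -0.1318])), (([381.5, 226.0], 12), array([ 0.7505, -0.1646])), (([369.0, 272.0], 13), array([ 0.6544, -0.2625]))]
wristmarks [('yellow', ([283.2, 115.7], 801), array([ 0.6006, -0.1866])), ('yellow', ([320.4, 168.1], 193), array([ 0.6421, -0.1712])), ('red', ([343.7, 216.0], 98), array([ 0.6806, -0.1634])), ('red', ([273.8, 263.9], 3292), array([ 0.7027, -0.2225]))]
```

View pics/hover.png

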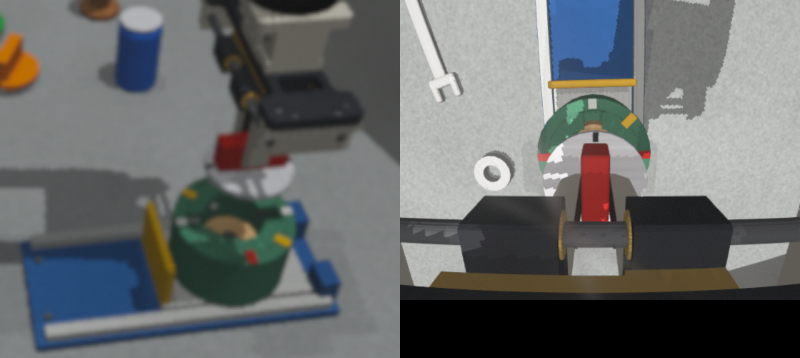

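The lid hangs level above the pot, its bar in line with the track. I work out the lid's offset in the grip and the distance to the pot axis.

Run:
```python
from h import *
s=robot.read_state(); w=robot.read_camera("wrist"); cm=cam("wrist",s); m=mask(w,"red")
T=s["tool_pos"]; R=Ro.from_rotvec(s["orientation"]).as_matrix()
tp=lambda P: proj(cm,np.array(P)@R.T+T).round(1).tolist()
for off in (-.004,0,.004): print(off,"bar end top/bottom",tp([[.032+off,0,-.0225],[.032+off,0,.0095]]),"disc far edge",tp([[.04+off,0,.0095]]), "disc L/R", tp([[off,-.04,.0095],[off,.04,.0095]]))
print(np.nonzero(m[:,273])[0][[0,-1]])
for r in range(150,222,2): print(r,w[r,262].tolist(),w[r,273].tolist(),w[r,290].tolist())
# plate direction
ys,xs=np.nonzero(mask(w,"yellow")); k=ys<140; P=onplane(cm,np.c_[xs[k],ys[k]],.074)[:,:2]; u=np.linalg.svd(P-P.mean(0))[2][0]; print("plate dir",np.degrees(np.arctan2(u[1],u[0])))
ca=lambda z,pts:onplane(cm,pts,z).round(4)[:,:2].tolist()
```

```text
-0.004 bar end top/bottom [[271.9, 218.9], [272.1, 200.3]] disc far edge [[272.1, 185.0]] disc L/R [[198.3, 257.7], [346.2, 257.6]]
0 bar end top/bottom [[271.9, 209.9], [272.1, 192.7]] disc far edge [[272.1, 177.3]] disc L/R [[197.8, 250.8], [346.6, 250.7]]
0.004 bar end top/bottom [[271.9, 200.8], [272.1, 185.0]] disc far edge [[272.1, 169.4]] disc L/R [[197.4, 243.9], [347.0, 243.8]]
[219 308]
150 [71, 105, 85] [72, 96, 83] [73, 110, 91]
152 [63, 90, 75] [69, 98, 81] [70, 104, 85]
154 [69, 102, 84] [70, 103, 85] [70, 102, 84]
156 [74, 110, 91] [74, 111, 90] [70, 104, 85]
158 [73, 110, 89] [75, 109, 89] [72, 106, 87]
160 [75, 109, 90] [74, 110, 90] [72, 106, 87]
162 [74, 108, 89] [74, 109, 90] [72, 107, 87]
164 [75, 109, 90] [77, 110, 89] [71, 104, 86]
166 [80, 105, 86] [106, 94, 72] [70, 104, 84]
168 [100, 87, 68] [110, 92, 71] [72, 106, 87]
170 [102, 86, 67] [120, 101, 76] [72, 106, 87]
172 [130, 107, 81] [184, 149, 109] [71, 105, 85]
174 [168, 138, 101] [187, 151, 110] [74, 111, 92]
176 [169, 139, 101] [187, 150, 110] [72, 109, 90]
178 [162, 133, 98] [175, 142, 105] [73, 105, 88
[... 334 characters left out ...]
189, 187, 188]
194 [183, 182, 183] [51, 49, 49] [186, 184, 187]
196 [183, 181, 180] [52, 49, 49] [182, 180, 181]
198 [182, 181, 181] [94, 93, 94] [185, 183, 184]
200 [144, 130, 130] [135, 119, 120] [183, 181, 182]
202 [100, 47, 44] [100, 47, 46] [143, 124, 124]
204 [99, 44, 45] [98, 42, 42] [112, 73, 72]
206 [101, 46, 45] [100, 45, 43] [104, 55, 54]
208 [101, 47, 44] [100, 44, 43] [101, 45, 44]
210 [102, 48, 47] [99, 45, 42] [101, 45, 42]
212 [101, 45, 44] [100, 45, 43] [99, 42, 40]
214 [100, 47, 47] [100, 45, 43] [98, 42, 41]
216 [108, 46, 45] [106, 44, 44] [101, 43, 42]
218 [142, 51, 49] [141, 50, 48] [136, 46, 44]
220 [155, 51, 50] [157, 54, 52] [151, 47, 44]
plate dir -105.04157916569552
```

>>> {"method": "carry_out", "body": {"rows": [[0.0017,-0.001,0.015,0,0,-1],[0.0017,-0.001,0.03,0,0,-1],[0.0017,-0.001,0.04,0,0,-1],[0.0017,-0.001,0.045,0,0,-1],[0.0017,-0.001,0.05,0,0,-1],[0.0017,-0.001,0.05,0,0,-1]]}}

```text
t: 10.72
tool_pos: [0.6648, -0.2151, 0.1194]
orientation: [-0.41, -3.114, -0.0]
force: [-1.1, 0.1, -1.9]
opening: 0.0179
gripper_force: 40.0
```

Run:
```python
from h import *
w,m,s,cm=lidpose(); print(s["force"].round(1),s["wrist_torque"].round(2))
print([(k,x,onplane(cm,[x[0]],.09).round(4)[0,:2]) for k in("yellow","red") for x in blobs(mask(w,k))])
```

```text
n 3488
tcp [ 0.6648 -0.2151  0.1194] toolx yaw 165.0 q [-0.39  0.45  1.29 -0.    1.4  -1.7 ]
[-1.1  0.1 -1.9] [ 0.04 -0.02  0.05]
[('yellow', ([303.1, 117.0], 1000), array([ 0.6021, -0.1809])), ('yellow', ([207.4, 115.4], 11), array([ 0.5878, -0.2307])), ('yellow', ([336.7, 182.5], 307), array([ 0.6421, -0.1712])), ('red', ([274.0, 264.0], 3242), array([ 0.6812, -0.2184])), ('red', ([358.5, 240.9], 243), array([ 0.68  , -0.1661]))]
```

>>> {"method": "carry_out", "body": {"rows": [[0.0015,0.001,0,0,0,0],[0.0015,0.001,0.004,0,0,0],[0.0015,0.001,0.007,0,0,0],[0.0015,0.001,0.01,0,0,0],[0.0015,0.001,0.012,0,0,0],[0.0015,0.001,0.012,0,0,0]]}}

```text
t: 11.52
tool_pos: [0.6635, -0.2137, 0.1073]
orientation: [-0.41, -3.114, -0.0]
force: [0.3, -0.2, -1.8]
opening: 0.0176
gripper_force: 40.0
```

>>> {"method": "carry_out", "body": {"rows": [[0,0,0.0015,0,0,0],[0,0,0.0025,0,0,0],[0,0,0.0025,0,0,0]]}}

```text
t: 11.9
tool_pos: [0.6638, -0.2138, 0.1056]
orientation: [0.41, 3.114, -0.0]
force: [-0.6, 0.9, 1.5]
opening: 0.0176
gripper_force: 40.0
```

Run:
```python
from h import *
w,m,s,cm=lidpose(); print(s["force"].round(1),s["wrist_torque"].round(2))
print([(k,x,onplane(cm,[x[0]],.09).round(4)[0,:2]) for k in("yellow","red") for x in blobs(mask(w,k))])
side=robot.read_camera("side"); o=np.zeros((420,800,3),np.uint8)
o[:358,:400]=cv2.resize(side[150:320,250:440],(400,358),interpolation=cv2.INTER_CUBIC); o[:400,400:]=cv2.resize(w[110:310,170:370],(400,400)); cv2.imwrite("pics/seat.png",o[:,:,::-1])
```

```text
n 3492
tcp [ 0.6638 -0.2138  0.1056] toolx yaw 165.0 q [-0.39  0.46  1.3  -0.    1.38 -1.69]
[-0.6  0.9  1.5] [0.14 0.12 0.  ]
[('yellow', ([303.2, 119.3], 1185), array([ 0.6018, -0.1809])), ('yellow', ([339.2, 190.0], 357), array([ 0.6421, -0.1712])), ('red', ([274.2, 264.3], 3190), array([ 0.6744, -0.2155])), ('red', ([362.4, 251.9], 296), array([ 0.6801, -0.1661]))]
```

View pics/seat.png

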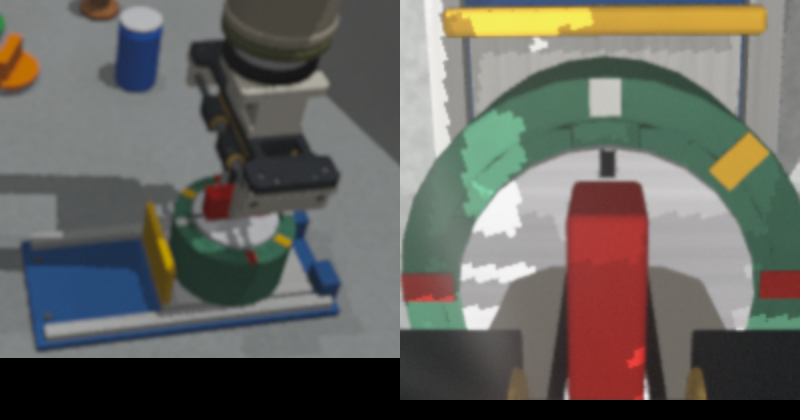

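The lid is seated inside the rim, the bar and notch line up with the white mark at (605,97), and the disc touches at about 3 N. I press lightly and twist clockwise.

>>> {"method": "carry_out", "body": {"rows": [[0,0,0.0006,0,0,0],[0,0,0.0006,0,0,0],[0,0.0003,0.0006,0,0,5],[-0.0001,0.0006,0.0006,0,0,10],[-0.0001,0.0009,0.0006,0,0,15],[-0.0002,0.0012,0.0006,0,0,20],[-0.0003,0.0015,0.0006,0,0,25],[-0.0005,0.0018,0.0006,0,0,30],[-0.0005,0.0018,0.0006,0,0,30]], "force": 58}}

```text
t: 13.12
tool_pos: [0.6651, -0.2129, 0.1056]
orientation: [1.201, 2.901, -0.001]
force: [-0.9, -1.9, 4.3]
opening: 0.0175
gripper_force: 58.0
```

```bash
cat > meas.py <<'E'
from h import *
w,m,s,cm=lidpose(); print(s["force"].round(1),s["wrist_torque"].round(2))
print([(k,x,onplane(cm,[x[0]],.09).round(4)[0,:2]) for k in("yellow","red") for x in blobs(mask(w,k))])
r,g,b=[w[...,i].astype(int) for i in range(3)]; m=(r>2*g)&(r>2*b)&(r>120)
n,l,st,ce=cv2.connectedComponentsWithStats(m.astype(np.uint8)); m=l==1+st[1:,4].argmax()
E=[];
for y in range(225,300,3):
    x=np.nonzero(m[y])[0]
    if len(x)>20: E.append([(x[0]+x[-1])/2,y])
P=onplane(cm,E,.128)[:,:2]; u=np.linalg.svd(P-P.mean(0))[2][0]; print("bar yaw",np.degrees(np.arctan2(u[1],u[0]))%180,len(E))
cv2.imwrite("pics/tw.png",w[100:320,150:400,::-1])
E
python3 meas.py
```

```text
n 3699
tcp [ 0.6651 -0.2129  0.1056] toolx yaw 135.01 q [-0.38  0.46  1.3  -0.    1.38 -1.17]
[-0.9 -1.9  4.3] [-0.3   0.28 -0.03]
[('yellow', ([237.6, 118.6], 1097), array([ 0.6042, -0.176 ])), ('yellow', ([296.6, 164.9], 367), array([ 0.642 , -0.1714])), ('red', ([353.3, 207.3], 321), array([ 0.68  , -0.1657])), ('red', ([273.5, 263.5], 3377), array([ 0.6728, -0.2191]))]
bar yaw 134.91332553048028 25
```

>>> {"method": "carry_out", "body": {"rows": [[0,0.0003,0,0,0,5],[-0.0001,0.0006,0,0,0,10],[-0.0001,0.0009,0,0,0,15],[-0.0001,0.0009,0,0,0,15],[-0.0001,0.0009,0,0,0,15]]}}

```text
t: 13.8
tool_pos: [0.6656, -0.2125, 0.1056]
orientation: [1.568, 2.721, -0.001]
force: [-3.1, -3.5, 6.0]
opening: 0.0175
gripper_force: 58.0
```

```bash
python3 meas.py
python3 - <<'E'
import cv2
a=cv2.imread("pics/tw.png"); cv2.imwrite("pics/tw2.png",cv2.resize(a,None,fx=2,fy=2))
E
```

```text
n 3703
tcp [ 0.6656 -0.2125  0.1056] toolx yaw 120.11 q [-0.38  0.46  1.3  -0.    1.38 -0.91]
[-3.1 -3.5  6. ] [-0.35  0.43  0.  ]
[('yellow', ([211.7, 126.5], 904), array([ 0.6067, -0.1709])), ('yellow', ([271.5, 161.9], 376), array([ 0.6419, -0.1714])), ('red', ([339.5, 188.6], 323), array([ 0.68  , -0.1656])), ('red', ([273.3, 263.7], 3380), array([ 0.6713, -0.2204]))]
bar yaw 119.76003723842311 25
```

View pics/tw2.png

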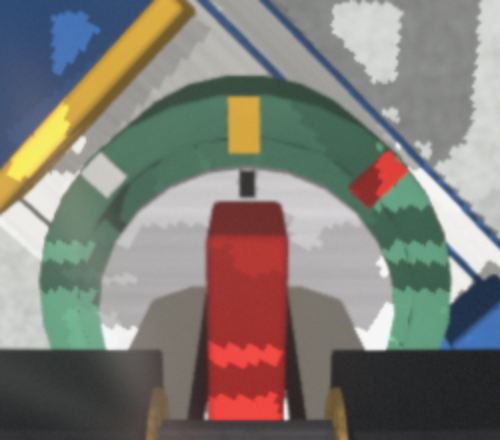

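The bar and notch at (247,185) point straight at the yellow mark at (244,125). The lid is gripped at 58 N and still well short of the red mark at (378,178). I hand the job in.

```bash
python3 -c "
from plant import robot
print(robot.close_job())"
```

```text
the job is handed in; nothing more can be done
None
```

The job is handed in: the carriage was pushed home against the stops first, then the lid was seated flat and twisted about 45° clockwise to the yellow halfway marks, where the arm still grips it at 58 N; the bystanders and look-alikes were not moved.

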